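Level the heel-gluing stand by the front door

TASK

The plate of the small heel-gluing stand leans. Turn its two foot knobs, as each needs, until the plate sits level, so that the steel ball of each little trough rests between its two white lines; then let go. Leave all the other things on the shelf where they are.

Things in the scene. Friction and masses are not known exactly. Their poses are not given: they have to be found in the camera images.
- stand: fixed stand: dark steel base 170 x 170 x 12 mm carrying a square plate on a hinged bar and two foot screws. Origin: centre of the base's underside, on the table; x away from the robot, y to its left at yaw 0 (yaw up to 0.6 rad either way). Pivot at (-50,-50) mm, knob_a at (-50,50), knob_b at (50,-50), trough A near (-100,-40), trough B near (18,12)
- plate: wooden plate of the stand, 150 x 150 x 8 mm; origin on the pivot, 45 mm above the table, mid-thickness; the plate reaches from -25 to 125 mm along its own x and y. Its z axis is square to the plate: upright when the plate is level. It moves only as the knobs are turned
- knob_a_top (a point): black round knob, 36 mm across, 26 mm tall, on a steel foot screw. Point: centre of the knob's flat top, 100 mm above the table; it stays put as the knob turns. Can be gripped from above at any yaw, from 75 to 99 mm above the table. The plate below and trough stay under 70 mm within 60 mm of the knob. At the stand's near left corner; axis vertical
- knob_b_top (a point): black round knob, 36 mm across, 26 mm tall, on a steel foot screw. Point: centre of the knob's flat top, 100 mm above the table; it stays put as the knob turns. Can be gripped from above at any yaw, from 75 to 99 mm above the table. The plate below and trough stay under 70 mm within 60 mm of the knob. At the stand's far right corner; it leans sideways with the plate when knob_a is turned (up to 0.1 rad, top 8 mm aside), upright once knob_a is level
- knob_a (a joint): angle of the near left knob, rad; 0 = level. Positive = clockwise seen from above, which raises the plate at this screw. Positive: plate too high there, turn anticlockwise by that angle; negative: clockwise. 1 rad tips the plate 0.035 rad; the knobs do not affect each other. Needs 0.15 N m, stays where left. Starts -2.8 to 2.8 (may be level already); stops at -4 and 4. Several grasps may be needed.
- knob_b (a joint): angle of the far right knob, rad; 0 = level. Positive = clockwise seen from above, which raises the plate at this screw. Positive: plate too high there, turn anticlockwise by that angle; negative: clockwise. 1 rad tips the plate 0.035 rad; the knobs do not affect each other. Needs 0.15 N m, stays where left. Starts 1.3 to 2.8, too high; stops at -4 and 4. Several grasps may be needed.
- trough_a (a point): middle of ball trough A: a straight black trough 84 x 20 mm beside the plate, on the near end of the hinged bar, rocking with the plate, its ball running along the stand's y, shows what knob_a does; two thin white lines across it 16 mm apart, midway. The ball lies at the low end; between the lines when the plate is level that way. This point: where the ball's centre is when exactly level
- trough_b (a point): middle of ball trough B: a straight black trough 84 x 20 mm on top of the plate, its ball running along the stand's x, shows what knob_b does; two thin white lines across it 16 mm apart, midway. The ball lies at the low end; between the lines when the plate is level that way. This point: where the ball's centre is when exactly level
- ball_a_center (a point): centre of the steel ball, 10 mm across, of trough A: 7 mm off the middle, to the low side, for each rad that knob_a is off. Captive; no need to touch it
- ball_b_center (a point): centre of the steel ball, 10 mm across, of trough B: 7 mm off the middle, to the low side, for each rad that knob_b is off. Captive; no need to touch it
- tin: closed black round tin, 76 mm across, 26 mm high; standing close to the right of the stand. Bystander; origin on its underside. To be left where it is
- dauber: red plastic dauber: round bristle head 42 mm across and 36 mm high, handle sloping down to the table 120 mm behind it; origin under the head; close to the left of the stand. Bystander; origin on its underside. To be left where it is
- heel: black rubber heel piece, D-shaped, 65 x 60 x 12 mm; lying just beyond the stand. Bystander; origin on its underside. To be left where it is
- shoehorn: stainless shoehorn, 180 mm long, 10 mm high; lying at the right. Bystander; origin on its underside. To be left where it is
- shoetree: cedar shoe tree, 280 mm long, 50 mm high; lying at the left. Bystander; origin on its underside. To be left where it is
- shoebrush: wooden shoe brush, 160 x 50 mm, 45 mm high; at the far right. Bystander; origin on its underside. To be left where it is
- jar: closed amber glue jar, 60 mm across, 80 mm high; at the far left. Bystander; origin on its underside. To be left where it is
- padlock: brass padlock, 50 mm wide, 20 mm high; lying at the near right. Bystander; origin on its underside. To be left where it is

How it is judged:
By the outcome, as a careful person would: the job done as asked, in the order asked, and still so for the second after the job is handed in, with the robot touching nothing.
It also fails if it takes over 67 s, if anything falls off the work surface, if the arm or the gripper's body presses on something with over 40 N, if the wrist force passes 120 N, or if a joint passes its speed limit or range.

ROBOT

A 6-joint arm with a two-finger parallel gripper is mounted at the origin on the work surface. World frame = base frame: x ahead of the robot, y to its left, z up, the work surface at z = 0. Lengths are in m, angles in rad, forces in N, time in s.
With the tool pointing down it reaches from about 0.275 to 0.85 m from the base axis. Payload 5.2 kg.
Tool frame: the origin (TCP) lies on the centre line of the jaws, within the pads' length; the fingertips stand 8 mm ahead of it and the grasp point (between the pads) lies 11 mm behind it; z points along the fingers, y is the direction in which the jaws open and shut (so a half turn about z gives the same grasp; the last joint's range is limited). The gripper opens to 85 mm and grips with 20 to 120 N. Pads are 22 mm wide; open, the fingers measure 114 mm over their backs; the gripper's body (76 mm by 85 mm) begins 54 mm behind the grasp point. The pads swing forward as they close: fully open they stand 13 mm farther back than shut.
Start: joints at [-1.394, 0.259, 1.535, -0, 1.348, -0.203], TCP at [0.204, -0.511, 0.239] pointing down, gripper open.
Joint ranges: [-3.14, 3.14], [-0.91, 2.08], [0.19, 2.58], [-1.22, 4.36], [0.22, 2.71], [-3.12, 3.12]. Speed limits (rad/s): [2.57, 2.57, 3.14, 3.14, 3.14, 3.14].

INTERFACE

Orientations are given as [roll, pitch, yaw] about the fixed x, y, z axes, in that order (R = Rz(yaw) Ry(pitch) Rx(roll)).
In Python, from rig import bot, vision gives the robot as it stands.
- The arm moves only by the tool drive_tool, never from a script. Its arguments are lists of equal length, an entry for each row: "delta_pos": the shift along the tool's x, y, z in mm, a list of three; "roll": the turn about the tool's z in degrees; "gripper": the opening, from 0 (shut) to 1 (fully open). A call has 1 to 10 rows; each row is the pose to reach, as a shift and turn from the pose commanded when the call began, along the tool's axes at that moment; what a row does not reach only later rows make up. A row lasts 1/10 s, in which the tool goes at most 50 mm and 8.59 degrees, less where a joint would pass 70% of its speed; a pose out of reach is approached as far as the arm can. A call with a gripper value outside its range is refused whole. The fingers move at their own pace and stop on an object; "squeeze" is the grip in N (left out, the last holds). Time passes only in rows, so rows that repeat a pose let the fingers close. It gives the time, the measured TCP pose, the force and the opening at its end, in the units of the state.
- bot.read_state(): the state, without advancing time (a new reading comes with each control period).
- vision.get_image(name): name is "side" or "top"; returns a dict with "img" (480x640x3 uint8, blue, green, red), "mtx" (3x3 intrinsics, pixels), "origin" and "rotation" of the camera in the world. Camera axes: x right, y down, z forward; pixel columns grow to the right and rows downward; lengths in m; the calibration is good to about 2 mm. A picture is of the moment at which its call begins. There is no depth.
- bot.close_job(): hands the job in, once; it reports no verdict.
Trained networks look in a picture, given as the dict that the camera call returned (one of the last four; its "shot" number tells which), for a name from the list of things; names that differ only in an ending like _2 or _b are one class to them, and where a whole thing is asked for, a point or a joint stands for the part that bears it (a point fixed in the world has none). Each returns a list of dicts, best first, with "score" (0 to 1); they miss things now and then, are a little off and sometimes report something else, mostly with a low value. They report only what shows in the picture. A call takes as long as a camera call.
- vision.masks_of(picture, label): "mask" (480x640 bool, what is visible of it) and "position" ([column, row] as shares, 0 to 1, of the picture: columns of its width, rows of its height, amid what is visible of it).
- vision.spot_point(picture, label): "position" ([column, row] as shares, 0 to 1, of the picture: columns of its width, rows of its height: a listed point, or the origin of a listed thing).
The state is a dict: "clock": time; "qpos": joint angles; "qvel": joint speeds; "joint_torque": joint torques, N m; "tool_pos": TCP position; "ee_rot": TCP orientation; "ft_force": force on the tool from outside, world axes, zero at the start; "moment": the same for the moment, N m; "width": finger opening in m.
Only numpy, scipy, OpenCV 4.12 (cv2) and the standard library are available. Lean on these libraries where they do the work, as an engineer would, in place of code of your own. Each camera call takes 0.05 s, during which the arm holds its last target. There are 200 camera calls.

## Working session

There is one attempt and no reset: what is moved stays moved. The work goes in short steps, Python scripts to look and compute and a tool call to move; the robot and the scene stay as the last step left them, time stands still between calls to the robot, and variables do not carry over. Pictures are saved under pics/ and viewed, about 8 in all and at most 12, crops included, and the job is handed in when it is done.

Besides the shell and the picture viewer there is one more tool, called after "Request:" as name(argument=value, ...), one argument or row to a line, values as JSON. drive_tool: Moves the arm, as the interface text tells. Its arguments: {"type":"object","properties":{"delta_pos":{"type":"array"},"roll":{"type":"array"},"gripper":{"type":"array"},"squeeze":{"type":"number"}},"required":["delta_pos","roll","gripper"]}

```bash
mkdir -p pics; cat > h.py <<'E'
from rig import bot, vision
import numpy as np, cv2
def ray(p,pos):
    u=pos[0]*640; v=pos[1]*480
    d=np.array(p["rotation"])@np.linalg.inv(np.array(p["mtx"]))@[u,v,1]
    return np.array(p["origin"]),d
def at(p,pos,z):
    o,d=ray(p,pos); return o+d*(z-o[2])/d[2]
def proj(p,X):
    c=np.array(p["mtx"])@(np.array(p["rotation"]).T@(np.array(X)-np.array(p["origin"])))
    return c[:2]/c[2]
Z=dict(knob_a_top=.1,knob_b_top=.1,trough_a=.06,trough_b=.06,ball_a_center=.06,ball_b_center=.06,stand=0,plate=.045)
E
python3 - <<'E'
from h import *
for n in ("top","side"):
    p=vision.get_image(n); cv2.imwrite(f"pics/{n}0.png",p["img"]); print(n,np.round(p["origin"],3),np.round(p["rotation"],2).tolist(),p["mtx"][0][0])
    for k,z in Z.items():
        for r in vision.spot_point(p,k)[:3]: print(k,round(r["score"],2),np.round(np.array(r["position"])*[640,480],1),np.round(at(p,r["position"],z),4))
s=bot.read_state(); print(s)
E
```

```text
top [ 0.426 -0.011  1.199] [-3.05, 0.01, -1.59] 462.0503121233627Traceback (most recent call last):
  File "<stdin>", line 5, in <module>
  File "h.py", line 8, in at
    o,d=ray(p,pos); return o+d*(z-o[2])/d[2]
                                        ~^^^
IndexError: invalid index to scalar variable.
```

View pics/top0.png

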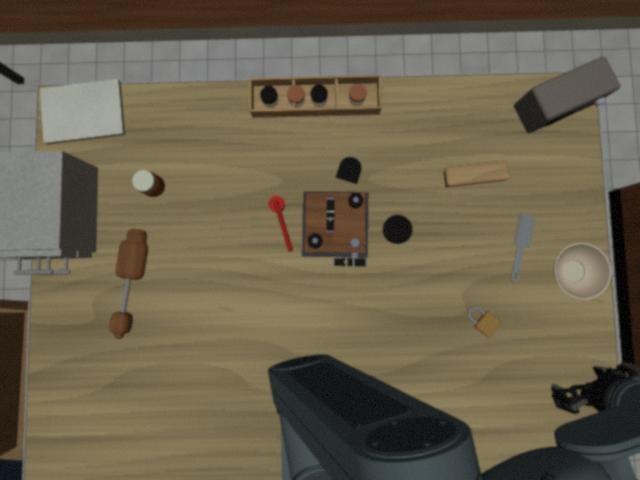

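The top view shows the stand near (335,223), knob_a near (315,240) and knob_b near (355,200). Yaw is small. The camera rotation is given as rpy.

```bash
sed -i 's/np.array(p\["rotation"\])/R(p)/g' h.py; cat >> h.py <<'E'
from scipy.spatial.transform import Rotation
def R(p): return Rotation.from_euler("xyz",p["rotation"]).as_matrix()
def lsq(rs):
    A=0;b=0
    for o,d in rs:
        d=d/np.linalg.norm(d);M=np.eye(3)-np.outer(d,d);A=A+M;b=b+M@o
    return np.linalg.solve(A,b)
E
python3 - <<'E'
from h import *
ps={}
rays={}
for n in ("top","side"):
    p=vision.get_image(n); cv2.imwrite(f"pics/{n}0.png",p["img"]); print(n,np.round(p["origin"],3),p["mtx"][0][0])
    for k,z in Z.items():
        for i,r in enumerate(vision.spot_point(p,k)[:3]):
            print(k,round(r["score"],2),np.round(np.array(r["position"])*[640,480],1),np.round(at(p,r["position"],z),4))
            if n=="side":cv2.circle(p["img"],tuple(int(x) for x in np.array(r["position"])*[640,480]),1,(0,255,0),-1)
    im=p["img"]
    if n=="side": side=im
    else: top=im[170:290,250:410]
cv2.imwrite("pics/side1.png",side); cv2.imwrite("pics/topc.png",cv2.resize(top,None,fx=5,fy=5,interpolation=cv2.INTER_CUBIC))
s=bot.read_state(); print(s["clock"],s["tool_pos"],s["ee_rot"],s["ft_force"],s["width"])
E
```

```text
top [ 0.426 -0.011  1.199] 462.0503121233627
knob_a_top 0.72 [316.5 239.6] [0.5081 0.0051 0.1   ]
knob_b_top 0.55 [358.7 197. ] [ 0.6084 -0.0986  0.1   ]
knob_b_top 0.51 [317.  239.7] [0.5078 0.0039 0.1   ]
knob_b_top 0.25 [395.  227.3] [ 0.5333 -0.1829  0.1   ]
trough_a 0.97 [351.3 262.3] [ 0.4531 -0.0787  0.06  ]
trough_a 0.66 [331.7 216.4] [ 0.568  -0.0334  0.06  ]
trough_b 0.97 [351.3 262.3] [ 0.4531 -0.0787  0.06  ]
trough_b 0.66 [331.7 216.4] [ 0.568  -0.0334  0.06  ]
ball_b_center 0.2 [153.9 188. ] [0.6501 0.4105 0.06  ]
stand 0.87 [334.8 223.5] [ 0.5567 -0.0421  0.    ]
plate 0.67 [359.  246.3] [ 0.493  -0.0999  0.045 ]
plate 0.45 [276.7 203.3] [0.6065 0.1044 0.045 ]
side [-0.04   0.767  0.703] 455.92401327577653
knob_a_top 0.81 [321.4 237.8] [0.5127 0.0041 0.1   ]
knob_b_top 0.47 [312.2 210.5] [ 0.6125 -0.0941  0.1   ]
trough_a 0.77 [359.  246.2] [ 0.4471 -0.0669  0.06  ]
trough_a 0.61 [314.  235.7] [ 0.5716 -0.0441  0.06  ]
trough_b 0.77 [359.  246.2] [ 0.4471 -0.0669  0.06  ]
trough_b 0.61 [314.  235.7] [ 0.5716 -0.0441  0.06  ]
stand 0.64 [324.4 257.1] [ 0.5422 -0.0484  0.    ]
stand 0.57 [212.6 426.7] [0.4096 0.4839 0.    ]
plate 0.92 [348.5 237. ] [ 0.5048 -0.1086  0.045 ]
1.05 [ 0.20393014 -0.51078543  0.23929137] [-3.14154843e+00 -2.88066354e-05  3.79821829e-01] [-0.13183942 -0.34673848  0.02979923] 0.08540167963003435
```

View pics/side0.png

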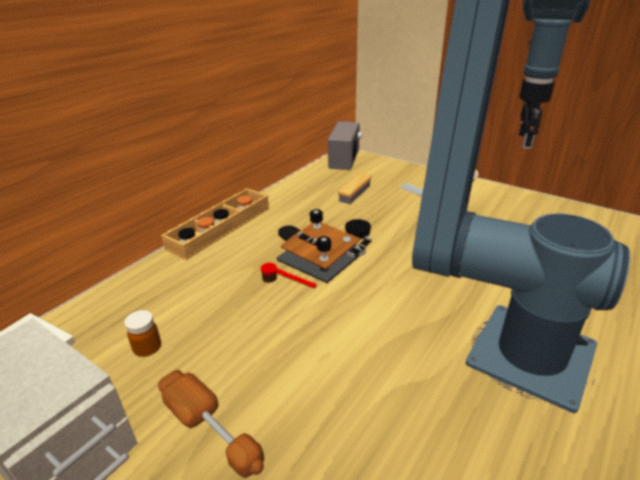

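View pics/topc.png

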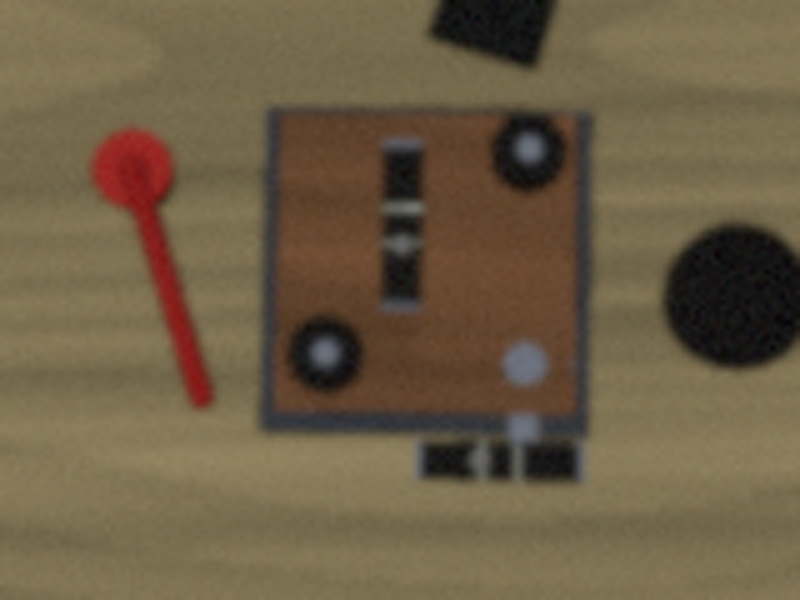

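```bash
cat >> h.py <<'E'
def knob(p,c,rad=12,thr=60):
    """centroid of the dark knob disc (holes filled) near pixel c"""
    g=p["img"].max(2); m=np.zeros_like(g); cv2.circle(m,tuple(int(round(x)) for x in c),rad,255,-1)
    d=((g<thr)&(m>0)).astype(np.uint8)
    cs,_=cv2.findContours(d,cv2.RETR_EXTERNAL,cv2.CHAIN_APPROX_NONE)
    k=max(cs,key=cv2.contourArea); return cv2.minEnclosingCircle(k), cv2.boundingRect(k)
def totool(s,X,t):
    """X target TCP -> delta in tool axes mm"""
    return np.round(Rotation.from_euler("xyz",s["ee_rot"]).as_matrix().T@(np.array(X)-np.array(s["tool_pos"]))*1000,1)
E
python3 - <<'E'
from h import *
t=vision.get_image("top"); sd=vision.get_image("side")
for c in ((314.6,240.2),(355.2,199.6)):
    for z in (.1,.09):
        (k,r),b=knob(t,c); print(k,r,b,at(t,np.array(k)/[640,480],z))
im=sd["img"][190:290,260:390]; 
cv2.imwrite("pics/sidec.png",cv2.resize(im,None,fx=6,fy=6,interpolation=cv2.INTER_CUBIC))
for z in (.1,): print(proj(sd,[.508,.005,z]),proj(sd,[.508,.008,z]),proj(t,[.508,.005,z]))
print(totool(bot.read_state(),[.508,.006,.15],0))
E
```

```text
(314.5, 240.5) 7.648629188537598 (308, 233, 15, 16) [0.50604591 0.0098896  0.1       ]
(314.5, 240.5) 7.648629188537598 (308, 233, 15, 16) [0.50677881 0.01007623 0.09      ]
(355.0454406738281, 199.77272033691406) 7.8428215980529785 (348, 192, 15, 16) [ 0.60186103 -0.08955921  0.1       ]
(355.0454406738281, 199.77272033691406) 7.8428215980529785 (348, 192, 15, 16) [ 0.60346579 -0.09027752  0.09      ]
[322.75026215 238.53145338] [322.04452368 239.08553196] [316.53200595 239.63623806]
[ 474.  -367.3   89.3]
```

View pics/sidec.png

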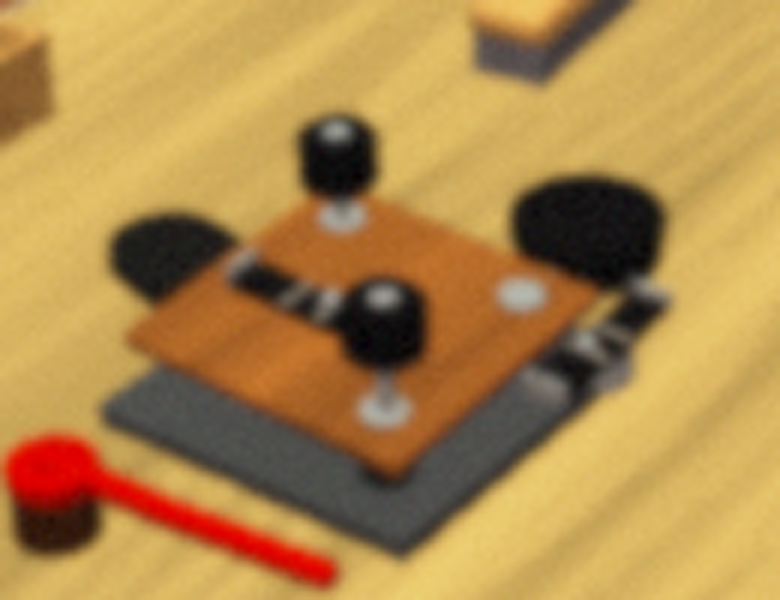

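```bash
python3 - <<'E'
from h import *
t=vision.get_image("top"); sd=vision.get_image("side")
for a,b in (((323.4,238.8),(314.6,240.3)),((315.6,211.6),(355.1,199.7))):
    a=np.array(a)/[640,480];b=np.array(b)/[640,480]
    print(at(sd,a,.1),at(t,b,.1),lsq([ray(sd,a),ray(t,b)]))
print(bot.read_state()["clock"])
E
```

```text
[0.50597718 0.00511653 0.1       ] [0.5065185  0.00964102 0.1       ] [0.50511678 0.00880509 0.10239925]
[ 0.60118771 -0.09418561  0.1       ] [ 0.60203436 -0.08969526  0.1       ] [ 0.60034252 -0.09040443  0.10218266]
1.25
```

Request:
drive_tool(
  delta_pos=[
    [473,-370,0],
    [473,-370,0],
    [473,-370,0],
    [473,-370,0],
    [473,-370,20],
    [473,-370,40],
    [473,-370,89],
    [473,-370,89],
    [473,-370,89],
    [473,-370,89],
  ],
  roll=[0,0,0,-30,-30,-30,-50,-50,-50,-50],
  gripper=[1,1,1,1,1,1,1,1,1,1],
  squeeze=40,
)

```text
clock: 2.25
tool_pos: [0.4526, -0.0831, 0.1793]
ee_rot: [3.14, 0.0, 1.256]
ft_force: [1.4, -0.9, -0.5]
width: 0.0852
```

Request:
drive_tool(
  delta_pos=[
    [0,0,0],
    [0,0,0],
  ],
  roll=[0,0],
  gripper=[1,1],
)

```text
clock: 2.45
tool_pos: [0.4519, -0.0837, 0.1791]
ee_rot: [-3.141, 0.0, 1.256]
ft_force: [-0.2, -1.2, -0.1]
width: 0.0851
```

```bash
python3 - <<'E'
from h import *
s=bot.read_state(); print(s["tool_pos"],s["ee_rot"],s["qpos"],totool(s,[.506,.008,.13],0))
E
```

```text
[ 0.45194557 -0.08370096  0.1791081 ] [-3.14072808e+00  2.98458896e-04  1.25619526e+00] [-4.26282500e-01  1.49681257e-01  1.83067420e+00 -4.28231562e-04
  1.16206316e+00 -1.11510944e-01] [103.9  23.1  49.1]
```

Request:
drive_tool(
  delta_pos=[
    [104,23,10],
    [104,23,20],
    [104,23,44],
    [104,23,44],
    [104,23,44],
    [104,23,44],
  ],
  roll=[0,0,0,0,0,0],
  gripper=[1,1,1,1,1,1],
)

```text
clock: 3.05
tool_pos: [0.5066, 0.0048, 0.1366]
ee_rot: [3.14, 0.0, 1.25]
ft_force: [0.3, -0.1, 0.4]
width: 0.0856
```

```bash
python3 - <<'E'
from h import *
s=bot.read_state(); print(s["tool_pos"],s["ee_rot"],s["ft_force"],totool(s,[.506,.008,.079],0))
p=vision.get_image("side"); im=p["img"][160:280,250:410]
cv2.imwrite("pics/s2.png",cv2.resize(im,None,fx=5,fy=5,interpolation=cv2.INTER_CUBIC))
E
```

```text
[0.50657414 0.00479859 0.13662175] [3.13987367e+00 2.41342926e-04 1.25018555e+00] [ 0.30698192 -0.05207182  0.38143247] [ 2.9 -1.7 57.6]
```

View pics/s2.png

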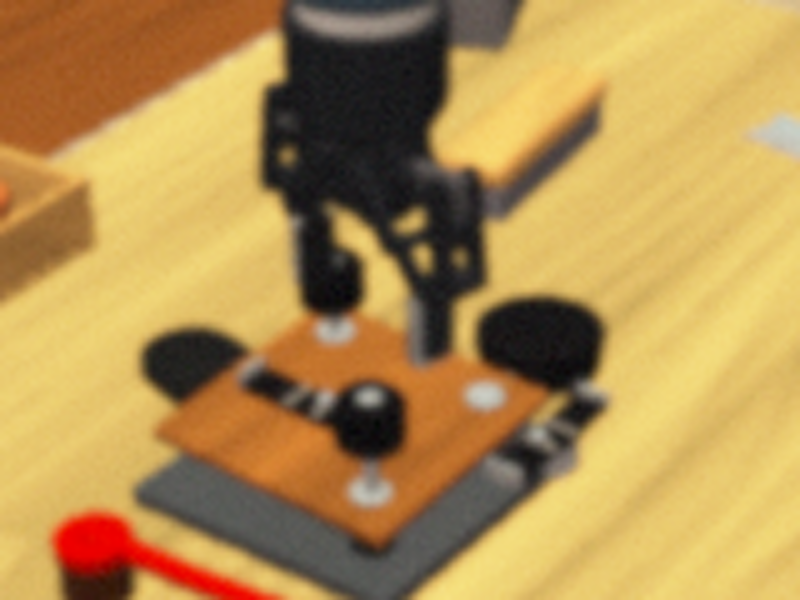

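Request:
drive_tool(
  delta_pos=[
    [2,-1,25],
    [2,-1,50],
    [2,-1,57],
    [2,-1,57],
    [2,-1,57],
    [2,-1,57],
    [2,-1,57],
    [2,-1,57],
    [2,-1,57],
    [2,-1,57],
  ],
  roll=[0,0,0,0,0,0,0,0,0,0],
  gripper=[1,1,1,1,0.5,0.3,0.3,0.3,0.3,0.3],
)

```text
clock: 4.1
tool_pos: [0.5067, 0.0087, 0.0795]
ee_rot: [3.14, -0.0, 1.253]
ft_force: [-0.8, -0.1, 5.9]
width: 0.0348
```

Request:
drive_tool(
  delta_pos=[
    [0,0,0],
    [0,0,0],
    [0,0,0],
    [0,0,0],
    [0,0,0],
    [0,0,0],
    [0,0,0],
    [0,0,0],
    [0,0,0],
    [0,0,0],
  ],
  roll=[8,16,24,32,40,48,56,64,72,80],
  gripper=[0.2,0.2,0.2,0.2,0.2,0.2,0.2,0.2,0.2,0.2],
)

```text
clock: 5.1
tool_pos: [0.5074, 0.0075, 0.0795]
ee_rot: [3.14, -0.004, -0.148]
ft_force: [0.6, -5.3, 4.3]
width: 0.0348
```

Request:
drive_tool(
  delta_pos=[
    [0,0,0],
    [0,0,0],
    [0,0,0],
    [0,0,0],
  ],
  roll=[2,3,3,3],
  gripper=[0.2,0.2,0.2,0.2],
)

```text
clock: 5.5
tool_pos: [0.5074, 0.0075, 0.0795]
ee_rot: [3.14, -0.004, -0.196]
ft_force: [0.0, -5.2, 3.8]
width: 0.0346
```

```bash
python3 - <<'E'
from h import *
s=bot.read_state(); print(s["tool_pos"],s["ee_rot"],s["ft_force"],s["moment"],s["qpos"],s["width"])
p=vision.get_image("side"); im=p["img"][160:280,250:410]
cv2.imwrite("pics/s3.png",cv2.resize(im,None,fx=5,fy=5,interpolation=cv2.INTER_CUBIC))
E
```

```text
[0.50735784 0.00749423 0.07946574] [ 3.13979076 -0.00360837 -0.19566413] [ 3.54554997e-03 -5.24543483e+00  3.76236662e+00] [-0.8734181  -0.09908499 -0.0125868 ] [-0.20412788  0.35097852  1.84431949 -0.00218913  0.9426723   1.56361902] 0.034609559011235996
```

View pics/s3.png

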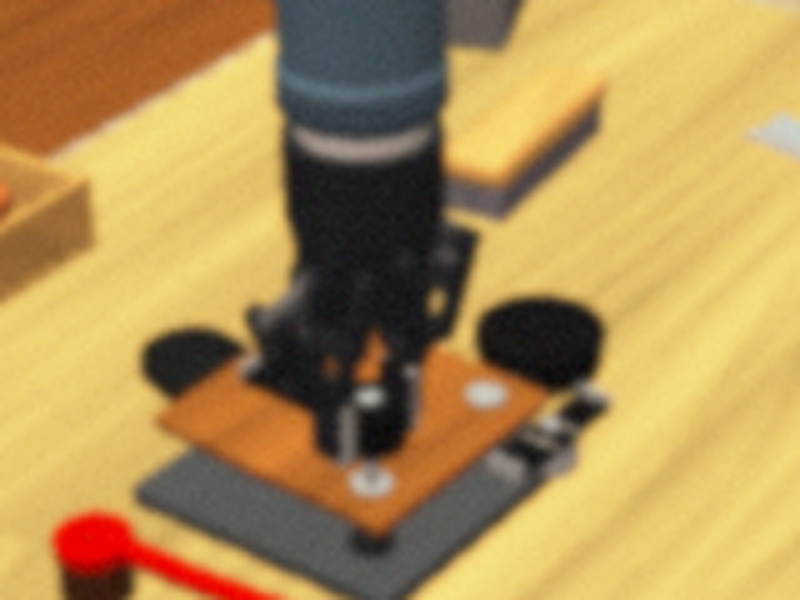

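Request:
drive_tool(
  delta_pos=[
    [0,0,0],
    [0,0,0],
    [0,0,0],
    [0,0,0],
    [0,0,-40],
    [0,0,-80],
    [-40,0,-90],
    [-90,0,-90],
    [-150,0,-90],
    [-150,0,-90],
  ],
  roll=[0,0,0,0,0,0,0,0,0,0],
  gripper=[1,1,1,1,1,1,1,1,1,1],
)

```text
clock: 6.55
tool_pos: [0.3527, 0.0397, 0.1673]
ee_rot: [-3.141, 0.005, -0.195]
ft_force: [0.8, -0.2, 0.2]
width: 0.0855
```

Request:
drive_tool(
  delta_pos=[
    [-40,0,0],
    [-40,0,0],
    [-40,0,0],
  ],
  roll=[0,0,0],
  gripper=[1,1,1],
)

```text
clock: 6.85
tool_pos: [0.3198, 0.0459, 0.1687]
ee_rot: [-3.142, -0.002, -0.196]
ft_force: [-0.6, -0.1, -0.7]
width: 0.0853
```

```bash
python3 - <<'E'
from h import *
s=bot.read_state(); print(s["tool_pos"],s["ee_rot"],s["ft_force"],s["qpos"])
a=[vision.get_image("top") for _ in range(4)]
im=np.mean([x["img"].astype(float) for x in a],0).astype(np.uint8); np.save("top4.npy",im)
for c in ((314.6,240.2),(355.2,199.6)):
    (k,r),b=knob(a[0],c); print(k,r,b,at(a[0],np.array(k)/[640,480],.1))
sd=vision.get_image("side")
x=cv2.resize(im[190:275,295:375],None,fx=7,fy=7,interpolation=cv2.INTER_CUBIC)
y=cv2.resize(sd["img"][195:280,270:340+5],None,fx=3,fy=3,interpolation=cv2.INTER_CUBIC)
y=cv2.copyMakeBorder(y,0,x.shape[0]-y.shape[0],0,0,0)
cv2.imwrite("pics/t4.png",np.hstack([x,y]))
E
```

```text
[0.31976352 0.04592164 0.16873419] [-3.14154488e+00 -1.73882532e-03 -1.95919793e-01] [-0.58386224 -0.12034506 -0.66538605] [-2.07536698e-01 -1.03571316e-01  2.12113563e+00  7.54294918e-05
  1.12229019e+00  1.55914673e+00]
(314.5, 240.42308044433594) 7.724075794219971 (308, 233, 15, 16) [0.50622976 0.00988571 0.1       ]
(356.5, 200.0) 7.826338291168213 (349, 193, 15, 15) [ 0.60122641 -0.09303241  0.1       ]
```

View pics/t4.png

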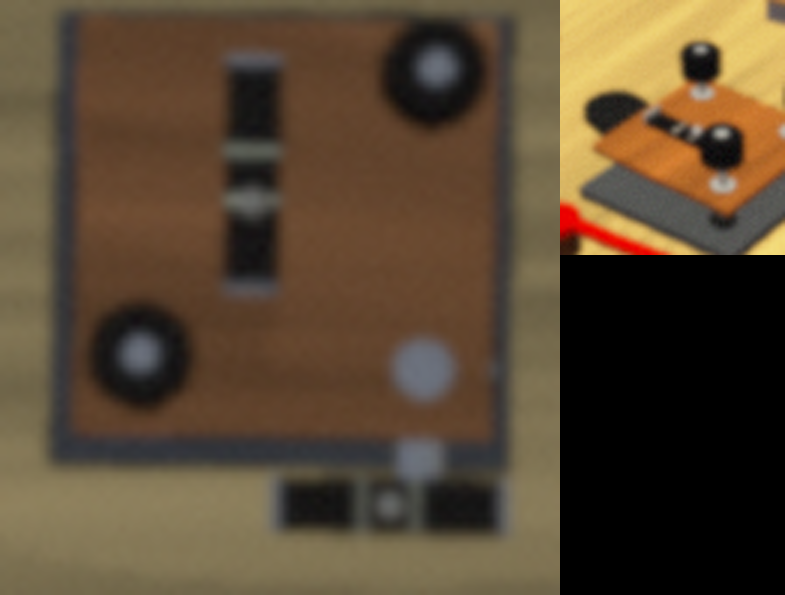

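```bash
python3 - <<'E'
from h import *
s=bot.read_state(); print(totool(s,[.603,-.094,.135],0))
E
```

```text
[304.3  81.8  33.5]
```

Request:
drive_tool(
  delta_pos=[
    [304,82,0],
    [304,82,0],
    [304,82,0],
    [304,82,0],
    [304,82,0],
    [304,82,0],
    [304,82,15],
    [304,82,34],
    [304,82,34],
    [304,82,34],
  ],
  roll=[0,0,0,0,0,0,0,0,0,0],
  gripper=[1,1,1,1,1,1,1,1,1,1],
)

```text
clock: 8.1
tool_pos: [0.6015, -0.0937, 0.1336]
ee_rot: [-3.141, 0.002, -0.196]
ft_force: [0.7, 0.0, 0.8]
width: 0.0854
```

```bash
python3 - <<'E'
from h import *
s=bot.read_state(); print(s["tool_pos"],s["ee_rot"],s["qpos"],totool(s,[.603,-.094,.079],0))
E
```

```text
[ 0.60146132 -0.09374974  0.13356291] [-3.14124910e+00  2.19695676e-03 -1.96228665e-01] [-3.37683816e-01  4.48630991e-01  1.52801428e+00  3.30409118e-05
  1.16717084e+00  1.42932854e+00] [ 1.7 -0.  54.6]
```

Request:
drive_tool(
  delta_pos=[
    [0,0,25],
    [0,0,50],
    [0,0,55],
    [0,0,55],
    [0,0,55],
    [0,0,55],
    [0,0,55],
    [0,0,55],
    [0,0,55],
    [0,0,55],
  ],
  roll=[0,0,0,0,0,0,0,0,0,0],
  gripper=[1,1,1,1,0.5,0.2,0.2,0.2,0.2,0.2],
)

```text
clock: 9.1
tool_pos: [0.6022, -0.0959, 0.0812]
ee_rot: [3.139, -0.002, -0.196]
ft_force: [-3.0, -6.9, 6.0]
width: 0.0347
```

Request:
drive_tool(
  delta_pos=[
    [0,0,0],
    [0,0,0],
    [0,0,0],
    [0,0,0],
    [0,0,0],
    [0,0,0],
    [0,0,0],
    [0,0,0],
    [0,0,0],
    [0,0,0],
  ],
  roll=[-8,-16,-24,-32,-40,-48,-56,-64,-72,-77],
  gripper=[0.2,0.2,0.2,0.2,0.2,0.2,0.2,0.2,0.2,0.2],
)

```text
clock: 10.1
tool_pos: [0.6023, -0.0961, 0.0812]
ee_rot: [3.138, 0.002, 1.152]
ft_force: [-1.5, -6.6, 7.8]
width: 0.035
```

Request:
drive_tool(
  delta_pos=[
    [0,0,0],
    [0,0,0],
    [0,0,0],
    [0,0,0],
    [0,0,0],
    [0,0,0],
    [0,0,0],
    [0,0,-40],
    [0,0,-80],
    [0,0,-90],
  ],
  roll=[0,0,0,0,0,0,0,0,0,0],
  gripper=[0.2,0.2,1,1,1,1,1,1,1,1],
)

```text
clock: 11.1
tool_pos: [0.6042, -0.0944, 0.1743]
ee_rot: [3.134, -0.001, 1.148]
ft_force: [1.1, -0.3, 1.2]
width: 0.0852
```

```bash
python3 - <<'E'
from h import *
s=bot.read_state(); print(s["tool_pos"],s["ee_rot"],s["ft_force"],totool(s,[.33,-.05,.17],0))
E
```

```text
[ 0.6041994  -0.09444235  0.17425761] [ 3.13373772e+00 -7.56414465e-04  1.14805796e+00] [ 1.11572081 -0.25743358  1.1517764 ] [ -72.  -268.3    2.1]
```

Request:
drive_tool(
  delta_pos=[
    [-72,-268,0],
    [-72,-268,0],
    [-72,-268,0],
    [-72,-268,0],
    [-72,-268,0],
    [-72,-268,0],
    [-72,-268,0],
    [-72,-268,0],
    [-72,-268,0],
    [-72,-268,0],
  ],
  roll=[0,0,0,0,0,0,0,0,0,0],
  gripper=[1,1,1,1,1,1,1,1,1,1],
)

```text
clock: 12.1
tool_pos: [0.3289, -0.0498, 0.1695]
ee_rot: [3.141, -0.0, 1.148]
ft_force: [0.1, 0.3, -0.0]
width: 0.085
```

```bash
python3 - <<'E'
from h import *
s=bot.read_state(); print(s["tool_pos"])
a=[vision.get_image("top") for _ in range(4)]
im=np.mean([x["img"].astype(float) for x in a],0).astype(np.uint8); np.save("top5.npy",im)
sd=vision.get_image("side")
x=cv2.resize(im[190:275,295:375],None,fx=7,fy=7,interpolation=cv2.INTER_CUBIC)
y=cv2.resize(sd["img"][195:280,270:340+5],None,fx=3,fy=3,interpolation=cv2.INTER_CUBIC)
t=im[150:270,250:420]; t=cv2.resize(t,(225,159)); o=cv2.resize(cv2.imread("pics/top0.png")[150:270,250:420],(225,159))
y=np.vstack([y,t,o]);y=cv2.copyMakeBorder(y,0,max(0,x.shape[0]-y.shape[0]),0,0,0)
cv2.imwrite("pics/t5.png",np.hstack([x,y[:x.shape[0]]]))
E
```

```text
[ 0.32892187 -0.049849    0.16947216]
```

View pics/t5.png

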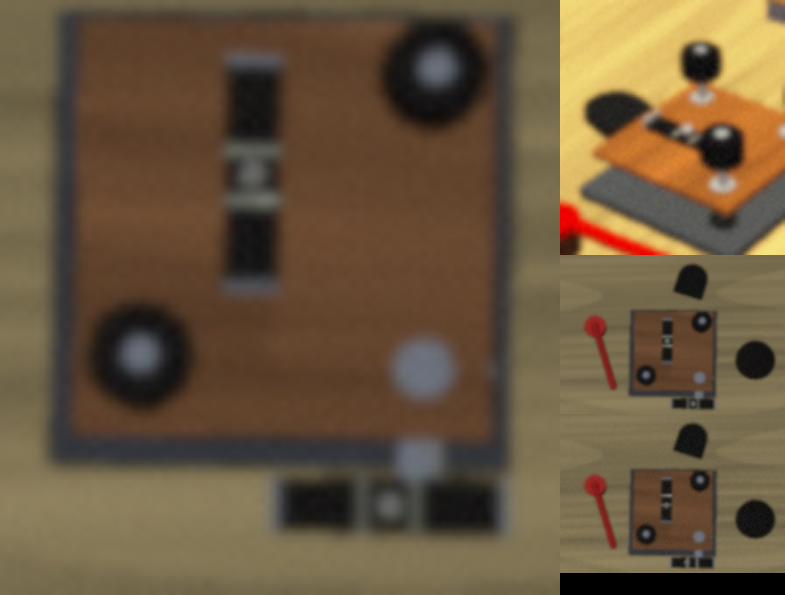

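Both balls are centred: ball B is at row 175 between lines at 150 and 201, and ball A is at column 389 between lines at 359 and 418. The neighbouring things have not moved, and the arm is clear of the stand.

```bash
python3 -c "
from rig import bot
print(bot.close_job())"
```

```text
the job is handed in; nothing more can be done
None
```

The plate now sits level, and I handed the job in at about 12 s on the robot's clock. I turned knob_a about 83° clockwise and knob_b about 77° anticlockwise, each in one grasp. Then I let go and drew the arm back clear of the stand.

- **Balls:** in the last top view, both balls sat midway between their white lines, within about 0.5 mm.
- **Other things:** the dauber, tin and heel looked unmoved from the start. I did not compare the things farther off, but the arm did not go near them.
- **Forces:** the wrist force readings stayed around 10 N or less.
- **Disagreements:** the networks' knob points were a few mm off what I measured in the pictures, and they did not find the balls. I measured the knobs and balls from the pictures myself. The two cameras differed by about 4 mm on the knob positions, well within the open jaws.

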